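Press the housing's end cap home in the ratchet clamp

TASK

Slide the aluminium housing into the mouth of the ratchet clamp, square and back against its rear beam, and pump the clamp's orange handle until the jaw has pressed the blue end cap fully home on the housing. Then press and hold the red release lever until the jaw has slid all the way back, leaving the closed housing standing between the jaws. Move the jaw and the cap only through the clamp's handle and lever, never by pushing them with the hand, and leave the other things on the bench where they stand.

Things in the scene. Friction and masses are not known exactly. Their poses are not given: they have to be found in the camera images.
- clamp: Ratchet press clamp, 321 mm long, fixed to the bench. Its frame: x towards its rear beam (away from the robot at yaw 0), y the way the jaw advances (to the left), z up; origin on the bench under the middle of the front (+y) face of its green gearbox. Clamp numbers below are (x, y, z) in this frame, mm. Gearbox x -22..22, y -72..0, 63 high, with pivot ears up to z 104
- mouth (a point): point on the bench in the clamp's mouth at (0, 100, 0). The mouth is open to the front (-x) and above, floored by the bare bench: from the moving jaw (y = 20 when home) to the rubber face of the dark fixed jaw (y = 177, 44 high), and back to the rear beam (front face at x = 27, 30 high). A steel rod with pins sticks out of the gearbox's other end, to y = -124 when home
- jaw (a joint): travel of the dark moving jaw along +y (m): 0 fully back (home), 0.062 at most. A spring of 4 to 6 N pulls it back; the ratchet holds it in steps of 7 mm, so after a stroke it may settle back by up to 7 mm. 47 mm of travel closes the clamp on a closed housing
- jaw_face (a point): centre of the moving jaw's rubber face, 36 mm wide, 34 high, at (0, 20 + travel, 25) in the clamp's frame
- pump (a joint): pump handle (rad): 0 at rest (end raised by 0.35), 0.70 fully down; springs up again. Hinge along clamp x through (0, -20, 92). The first 0.2 are idle; a full stroke moves the jaw 14 mm, then let it come right back up to catch again. The pad takes 1 to 3 N idle, up to 10 N pressing the cap. With the cap home it goes stiff before the end: 18 N is plenty (it slips above 24 N)
- pump_pad (a point): middle of the top of the orange pad at the free end of the pump handle, pad 30 mm wide (x) and 48 mm long; moves with the handle: at rest about (0, -121, 137) in the clamp's frame, fully down about (0, -126, 62). 110 mm from the hinge along the handle, 8 mm above its centre line
- release (a joint): red release lever (rad): 0 at rest, 0.30 fully down; above 0.25 the jaw is free and its spring takes it back within 1 s, but only while the pump handle is at rest. Springs up when let go (1 to 3 N at the pad, firm end stop)
- release_pad (a point): middle of the top of the red release lever's pad, pad 34 mm (x) by 30 mm (y), on the front side of the gearbox, at (-60, -20, 67) in the clamp's frame at rest; sinks by about 14 mm
- housing: instrument housing standing on the bench: an aluminium block 50 mm (x) by 86 mm (y) by 46 mm high, origin at the centre of its underside, with the blue end cap on its -y end (the end towards the clamp's moving jaw). About 0.4 kg. Can be pushed along the bench
- cap (a joint): gap between cap and aluminium block (m): 0 when the cap is fully home, up to 0.020; stiff, about 8 N to move it
- cap_end (a point): centre of the outer end face of the blue end cap; the cap is 50 by 24 by 46 mm, so this point is 67 mm plus the gap from the housing's origin along the housing's -y, 23 mm up
- flux_bottle: pale bottle with red cap, 28 mm wide, 61 mm high, loose bystander behind the clamp; origin at its base
- orange_tape: roll of amber tape, 62 mm wide, 48 mm high, loose bystander behind the clamp; origin at its base
- silver_tin: silver tin, 53 mm wide, 22 mm high, loose bystander left of the housing; origin at its base
Not all that is in view belongs to the job. What is meant by the housing is not turquoise, and is the smaller of those in its own colour.

How it is judged:
By the outcome, as a careful person would: the job done as asked, in the order asked, and still so for the second after the job is handed in, with the robot touching nothing.
It also fails if it takes over 64 s, if anything falls off the work surface, if the arm or the gripper's body presses on something with over 40 N, if the wrist force passes 120 N, or if a joint passes its speed limit or range.

ROBOT

A 6-joint arm with a two-finger parallel gripper is mounted at the origin on a cart in front of the work surface, level with it; the furniture and walls round the work are solid. World frame = base frame: x ahead of the robot, y to its left, z up, the work surface at z = 0. Lengths are in m, angles in rad, forces in N, time in s.
With the tool pointing down it reaches from about 0.375 to 0.9 m from the base axis. Payload 3.1 kg.
Tool frame: the origin (TCP) lies at the very end of the fingers, on their centre line; the grasp point (between the pads) lies 19 mm behind it; z points along the fingers, y is the line along which they close (so a half turn about z gives the same grasp; the last joint's range is limited). The gripper opens to 85 mm and grips with 20 to 120 N. Pads are 22 mm wide; open, the fingers measure 114 mm over their backs; the gripper's body (76 mm by 85 mm) begins 54 mm behind the grasp point. The pads swing forward as they close: fully open they stand 13 mm farther back than shut.
Start: joints at [1.077, 0.527, 1.433, -0, 1.181, -0.178], TCP at [0.193, 0.594, 0.231] pointing down, gripper open.
Joint ranges: [-3.08, 3.08], [-0.75, 2.2], [0.22, 2.44], [-1.43, 4.57], [0, 2.65], [-2.85, 2.85]. Speed limits (rad/s): [2.79, 2.79, 3.14, 3.14, 3.14, 3.14].

INTERFACE

Orientations are given as a 3x3 rotation matrix whose columns are the frame's x, y, z axes.
In Python, from bench import monitor, vision, order gives the robot as it stands.
- The arm moves only by the tool apply_moves, never from a script. Its argument "commands" is a list of rows, each a list of 6 numbers: the shift along the tool's x, y, z in mm, then the turn, a rotation vector about the tool's x, y, z in degrees. A call has 1 to 10 rows; each row is the pose to reach, as a shift and turn from the pose commanded when the call began, along the tool's axes at that moment; what a row does not reach only later rows make up. A row lasts 1/12 s, in which the tool goes at most 41.7 mm and 7.16 degrees, less where a joint would pass 70% of its speed; a pose out of reach is approached as far as the arm can. A call with a gripper value outside its range is refused whole. "grip" is the finger opening in mm, from 0 to 85.4, set as the call begins (left out, the last holds). The fingers move at their own pace and stop on an object; the grip force is fixed at half the most. Time passes only in rows, so rows that repeat a pose let the fingers close. It gives the time, the measured TCP pose, the force, the opening and the grip force at its end, in the units of the state.
- monitor.get_state(): the state, without advancing time (a new reading comes with each control period).
- vision.grab_frame(name): name is "scene" or "side" or "wrist"; returns (picture, depth): 400x640x3 uint8, red, green, blue; 400x640 float32, m along the optical axis (not along the pixel's ray), 0 where there is no reading.
- vision.calibration(name): a dict with "vertical_fov" (degrees; the focal length in pixels is half the picture's height over the tangent of half this angle, whatever the lens; pixels are square), "cx", "cy" (the principal point, pixels), "rvec" (rotation vector, rad) and "tvec" (3), from world to camera coordinates, as OpenCV has them. Camera axes: x right, y down, z forward; pixel columns grow to the right and rows downward; lengths in m; the calibration is good to about 2 mm. The wrist camera is an equidistant fisheye: a pixel r from the principal point sees the ray r / f radians off the axis. A picture is of the moment at which its call begins: read the wrist's pose just before it. calibration takes no time and is no camera call; for the wrist camera it gives the pose at the moment of the call.
- order.job_done(): hands the job in; it is judged then, once.
The state is a dict: "time_s": time; "joint_pos": joint angles; "joint_velocities": joint speeds; "joint_torque": joint torques, N m; "ee_pos": TCP position; "tool_rot": TCP orientation; "wrist_force": force on the tool from outside, world axes, zero at the start; "ft_torque": the same for the moment, N m; "finger_gap": opening from 0.0 (shut) to 1.0 (fully open); "finger_force": force on a finger pad.
Only numpy, scipy, OpenCV 4.12 (cv2) and the standard library are available. Lean on these libraries where they do the work, as an engineer would, in place of code of your own. Each camera call takes 0.05 s, during which the arm holds its last target. There are 200 camera calls.

## Working session

There is one attempt and no reset: what is moved stays moved. The work goes in short steps, Python scripts to look and compute and a tool call to move; the robot and the scene stay as the last step left them, time stands still between calls to the robot, and variables do not carry over. Pictures are saved under pics/ and viewed, at most 10 in all, crops included, and the job is handed in when it is done.

Besides the shell and the picture viewer there is one more tool, called as name(argument=value, ...) on one line, values as JSON. apply_moves: Moves the arm, as the interface text tells. Its arguments: {"type":"object","properties":{"commands":{"type":"array","items":{"type":"array","items":{"type":"number"}}},"grip":{"type":"number"}},"required":["commands"]}

```bash
ls; mkdir -p pics
cat > h.py <<'E'
import numpy as np, cv2
from bench import monitor, vision, order
def cal(n):
    c=vision.calibration(n); R=cv2.Rodrigues(np.array(c["rvec"],float))[0]
    return c,R,np.array(c["tvec"],float).ravel(),200/np.tan(np.radians(c["vertical_fov"])/2)
def rays(n,uv):
    c,R,t,f=cal(n); uv=np.atleast_2d(np.array(uv,float))
    x=(uv[:,0]-c["cx"])/f; y=(uv[:,1]-c["cy"])/f
    if n=="wrist":
        r=np.hypot(x,y)+1e-12; d=np.c_[np.sin(r)*x/r,np.sin(r)*y/r,np.cos(r)]
    else: d=np.c_[x,y,np.ones(len(x))]
    return -R.T@t, d@R
def onz(n,uv,z):
    o,d=rays(n,uv); return o+d*((z-o[2])/d[:,2])[:,None]
def cloud(n,depth):
    c,R,t,f=cal(n); v,u=np.mgrid[0:400,0:640]
    o,d=rays(n,np.c_[u.ravel(),v.ravel()])
    cz=d@R.T[:,2]
    return (o+d*(depth.ravel()/cz)[:,None]).reshape(400,640,3)
E
python3 - <<'E'
from h import *
for n in ("scene","side"):
    p,d=vision.grab_frame(n); cv2.imwrite(f"pics/{n}0.png",p[:,:,::-1]); np.savez(f"{n}0",p=p,d=d)
    print(n,cal(n)[0], (d>0).mean())
print(monitor.get_state())
E
```

```text
pics
scene {'vertical_fov': 44.99759807469587, 'cx': 325.62995025917957, 'cy': 193.67402996534338, 'rvec': array([ 2.59643957,  0.23942992, -0.05460946]), 'tvec': array([-0.49655252,  0.14183736,  1.2699637 ])} 0.99596875
side {'vertical_fov': 51.20545691482219, 'cx': 318.060941222977, 'cy': 191.03474675273182, 'rvec': array([ 2.03048884, -0.40253382,  0.26495564]), 'tvec': array([-0.36260204,  0.24087703,  0.82017942])} 0.99596484375
{'time_s': 0.1, 'joint_pos': array([ 1.07751425e+00,  5.28380371e-01,  1.43377428e+00, -7.87493080e-06,
        1.18142744e+00, -1.78483817e-01]), 'joint_velocities': array([ 0.00153742, -0.00184581, -0.00286802, -0.00140107, -0.00080772,
       -0.00073722]), 'joint_torque': array([-3.50517848e-04, -4.43304312e+01, -1.78585517e+01, -1.67408557e-04,
        3.87545850e-03, -6.66145709e-06]), 'ee_pos': array([0.19316644, 0.59371538, 0.23042705]), 'tool_rot': array([[-9.50859627e-01,  3.09620888e-01, -9.35618269e-04],
       [ 3.09622108e-01,  9.50858069e-01, -1.75571030e-03],
       [ 3.46035600e-04, -1.95912214e-03, -9.99998021e-01]]), 'wrist_force': array([-0.68629245,  0.92469235,  0.00121015]), 'ft_torque': array([-0.03499887,  0.01668844, -0.06176226]), 'finger_force': 0.0, 'finger_gap': 0.9993101348726403}
```

View pics/scene0.png

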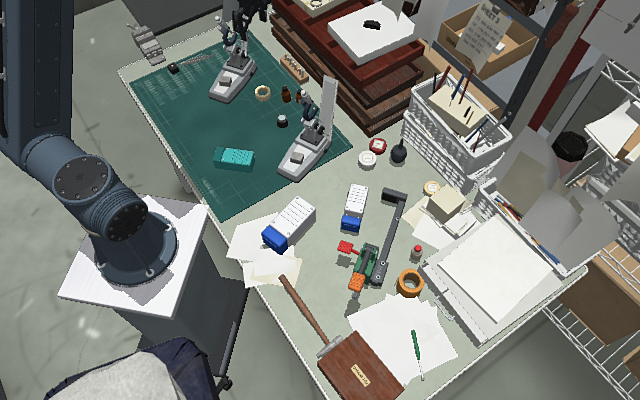

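View pics/side0.png

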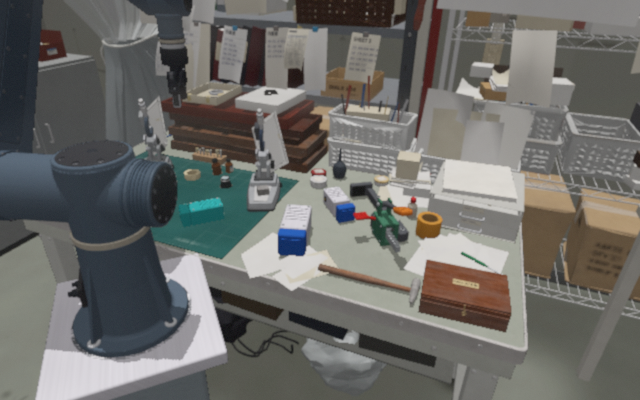

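Candidates in scene.png for the housing are the turquoise block (234,157), a large white block with blue cap (290,225), and a smaller white block with blue cap (355,207). By the description I choose the smaller one, and I'll check it in a close crop. In the same crop the clamp shows its gearbox at (368,262), release lever (346,246), orange pad (356,282) and fixed jaw (393,193).

Run:
```python
from h import *
z=np.load("scene0.npz"); p,d=z["p"],z["d"]
c=p[170:310,225:445]; cv2.imwrite("pics/crop1.png",cv2.resize(c[:,:,::-1],None,fx=3.6,fy=3.6,interpolation=cv2.INTER_CUBIC))
P=cloud("scene",d); hsv=cv2.cvtColor(p,cv2.COLOR_RGB2HSV)
H,S,V=[hsv[:,:,i].astype(int) for i in range(3)]
def comps(name,m):
    n,l,s,ce=cv2.connectedComponentsWithStats(m.astype(np.uint8))
    for i in range(1,n):
        if s[i,4]>25: 
            q=P[l==i]; print(name,ce[i].round(),s[i,4],np.median(q,0).round(3),np.percentile(q,[3,97],axis=0).round(3).tolist())
roi=np.zeros_like(H,bool); roi[170:330,225:445]=1
comps("blue",roi&(H>100)&(H<130)&(S>150))
comps("red",roi&((H<5)|(H>174))&(S>150)&(V>90))
comps("orange",roi&(H>=6)&(H<18)&(S>150)&(V>150))
comps("green",roi&(H>55)&(H<95)&(S>80))
# top surface of the housings
for nm,(u0,v0,u1,v1) in dict(small=(335,175,375,238),big=(255,190,325,255)).items():
    m=np.zeros_like(H,bool); m[v0:v1,u0:u1]=1
    zz=P[...,2]; q=P[m]; print(nm,np.percentile(q[:,2],[50,80,90,97]).round(4))
    top=np.percentile(q[:,2],90)
    t=q[(abs(q[:,2]-top)<.006)]
    r=cv2.minAreaRect(t[:,:2].astype(np.float32)*1000); print(r,len(t))
```

```text
blue [351. 223.] 257 [0.543 0.152 0.043] [[0.52, 0.147, 0.01], [0.565, 0.171, 0.05]]
blue [275. 240.] 447 [0.361 0.065 0.059] [[0.33, 0.047, 0.014], [0.388, 0.091, 0.065]]
red [346. 247.] 155 [0.542 0.071 0.067] [[0.525, 0.06, 0.056], [0.572, 0.086, 0.07]]
red [418. 248.] 30 [0.719 0.107 0.06 ] [[0.712, 0.101, 0.056], [0.726, 0.114, 0.063]]
orange [410. 281.] 206 [0.71  0.016 0.048] [[0.684, -0.006, 0.045], [0.74, 0.051, 0.053]]
orange [356. 281.] 202 [ 0.581 -0.038  0.138] [[0.567, -0.057, 0.129], [0.594, -0.016, 0.145]]
green [249. 188.] 2010 [0.239 0.237 0.003] [[0.175, 0.145, -0.001], [0.33, 0.291, 0.009]]
green [360. 259.] 123 [0.581 0.048 0.065] [[0.572, 0.017, 0.06], [0.588, 0.071, 0.106]]
green [370. 266.] 229 [0.608 0.036 0.063] [[0.597, 0.01, 0.016], [0.619, 0.068, 0.103]]
small [0.0021 0.045  0.0474 0.0498]
((544.479736328125, 210.283203125), (127.25564575195312, 50.130828857421875), 86.30435180664062) 657
big [0.0034 0.0602 0.0624 0.0648]
((383.5711975097656, 123.09859466552734), (145.73228454589844, 66.2966537475586), 61.15497970581055) 1237
```

View pics/crop1.png

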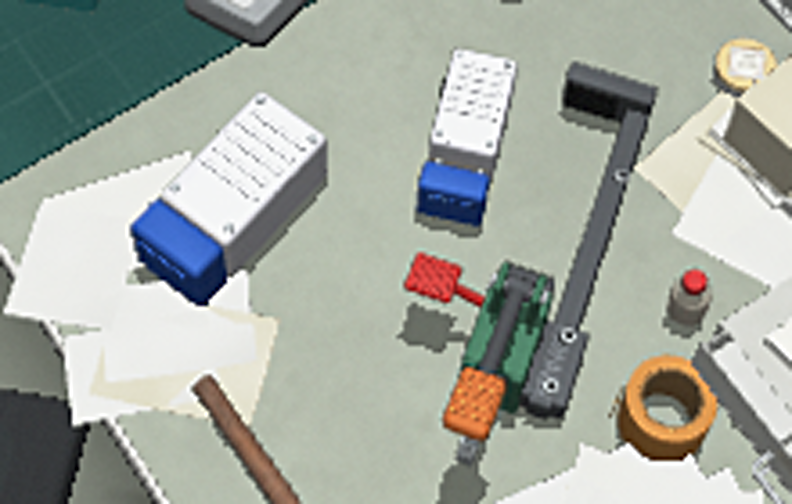

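The crop confirms it: the smaller white/aluminium block with blue cap has a 50 x 127 mm top at about 46 mm, which fits an open gap of about 17 mm. Next I'll refine the clamp pose.

Run:
```python
from h import *
for n in ("scene","side"):
    z=np.load(n+"0.npz"); p,d=z["p"],z["d"]
    P=cloud(n,d); hsv=cv2.cvtColor(p,cv2.COLOR_RGB2HSV).astype(int)
    H,S,V=[hsv[...,i] for i in range(3)]
    X,Y,Z=P[...,0],P[...,1],P[...,2]
    reg=(X>.5)&(X<.76)&(Y>0)&(Y<.32)
    b=reg&(abs(Z-.030)<.004)&(V<110)&(X>.6)&(Y>.08)
    q=P[b][:,:2].astype(np.float32)*1000; print(n,"beam",len(q),cv2.minAreaRect(q), cv2.fitLine(q,cv2.DIST_HUBER,0,.01,.01).ravel())
    j=reg&(abs(Z-.044)<.005)&(V<110)&(Y>.2)
    q=P[j][:,:2].astype(np.float32)*1000; print("fixedjaw",len(q),cv2.minAreaRect(q))
    t=reg&(abs(Z-.046)<.006)&(V>=130)&(S<60)&(X<.6)&(Y>.1)
    q=P[t][:,:2].astype(np.float32)*1000; print("block",len(q),cv2.minAreaRect(q))
    t=reg&(abs(Z-.046)<.006)&(H>100)&(H<130)&(S>150)
    q=P[t][:,:2].astype(np.float32)*1000; print("cap",len(q),cv2.minAreaRect(q))
    for nm,m in (("rel",((H<5)|(H>174))&(S>150)&(X<.6)&(Y<.12)),("pump",(H>=6)&(H<18)&(S>150)&(Z>.1)&(X<.65))):
        q=P[m&(Y>-.1)]; print(nm,len(q), q.mean(0).round(3), cv2.minAreaRect(q[:,:2].astype(np.float32)*1000))
```

```text
scene beam 398 ((672.37158203125, 177.18809509277344), (101.31126403808594, 183.93878173828125), 5.407516002655029) [1.4763027e-01 9.8904264e-01 6.5264056e+02 1.6630281e+02]
fixedjaw 142 ((599.7352294921875, 253.27032470703125), (156.2134552001953, 38.81299591064453), 14.896103858947754)
block 491 ((545.6588745117188, 230.44046020507812), (86.8100814819336, 49.73759841918945), 85.63274383544922)
cap 157 ((542.2257080078125, 159.6761474609375), (47.82569885253906, 27.081140518188477), 0.08522384613752365)
rel 155 [0.544 0.072 0.066] ((549.1155395507812, 71.29507446289062), (29.10988426208496, 52.136531829833984), 77.0259017944336)
pump 775 [0.465 0.49  0.153] ((558.2437133789062, 468.899169921875), (409.1596984863281, 992.8878173828125), 23.722923278808594)
side beam 117 ((659.5512084960938, 183.8455047607422), (67.92401123046875, 206.93553161621094), 17.34608268737793) [ 2.2253897e-02 -9.9975234e-01  6.5420471e+02  2.1604118e+02]
fixedjaw 63 ((643.6561279296875, 263.84857177734375), (22.770172119140625, 66.12654876708984), 81.96156311035156)
block 266 ((545.2985229492188, 212.71202087402344), (124.61907196044922, 50.11968231201172), 86.21800994873047)
cap 88 ((539.6427612304688, 159.49661254882812), (23.60369110107422, 46.11530685424805), 81.1626205444336)
rel 98 [0.544 0.071 0.063] ((555.2930908203125, 76.63787841796875), (70.07249450683594, 34.871212005615234), 11.066845893859863)
pump 117 [ 0.576 -0.044  0.135] ((579.7578125, -27.818328857421875), (66.2565689086914, 25.486547470092773), 82.71927642822266)
```

Run:
```python
from h import *
P=cloud("scene",np.load("scene0.npz")["d"]); a=np.array([.193,.594]); b=np.array([.545,.23])
q=P.reshape(-1,3); u=(b-a)/np.linalg.norm(b-a); s=(q[:,:2]-a)@u; w=abs((q[:,:2]-a)@np.array([-u[1],u[0]]))
for s0 in np.arange(-.05,.6,.05):
    m=(s>=s0)&(s<s0+.05)&(w<.1); print(s0.round(2), q[m,2].max().round(3) if m.any() else None)
```

```text
-0.05 0.328
0.0 0.371
0.05 0.065
0.1 0.054
0.15 0.139
0.2 0.215
0.25 0.269
0.3 0.181
0.35 0.03
0.4 0.028
0.45 0.054
0.5 0.054
0.55 0.051
```

apply_moves(commands=[[0, 0, -130, 0, 0, 0], [0, 0, -130, 0, 0, 0], [0, 0, -130, 0, 0, 0], [-100, -52, -130, 0, 0, 20], [-448, -237, -130, 0, 0, 76], [-448, -237, -130, 0, 0, 76], [-448, -237, -130, 0, 0, 76], [-448, -237, -130, 0, 0, 76], [-448, -237, -130, 0, 0, 76], [-448, -237, -130, 0, 0, 76]])

```text
time_s: 0.93
ee_pos: [0.3972, 0.3831, 0.3595]
tool_rot: [[-0.366, 0.93, -0.001], [0.93, 0.366, -0.0], [-0.0, -0.001, -1.0]]
wrist_force: [1.2, 0.7, 0.3]
finger_gap: 0.997
finger_force: 0.0
```

apply_moves(commands=[[-196, 82, 0, 0, 0, 26], [-196, 82, 0, 0, 0, 26], [-196, 82, 0, 0, 0, 26], [-196, 82, 60, 0, 0, 26], [-196, 82, 110, 0, 0, 26], [-196, 82, 110, 0, 0, 26], [-196, 82, 110, 0, 0, 26], [-196, 82, 110, 0, 0, 26], [-196, 82, 110, 0, 0, 26]])

```text
time_s: 1.68
ee_pos: [0.545, 0.233, 0.2487]
tool_rot: [[0.074, 0.997, -0.003], [0.997, -0.074, -0.0], [-0.001, -0.003, -1.0]]
wrist_force: [0.2, -0.3, 0.3]
finger_gap: 0.998
finger_force: 0.0
```

Run:
```python
from h import *
s=monitor.get_state(); print(s["ee_pos"],np.degrees(np.arctan2(s["tool_rot"][1,1],s["tool_rot"][0,1])))
p,d=vision.grab_frame("wrist"); cv2.imwrite("pics/w1.png",p[:,:,::-1]); np.savez("w1",p=p,d=d)
c=cal("wrist")[0]; print(c); np.savez("w1cal",**c)
```

```text
[0.54499277 0.23300863 0.2487213 ] -4.248378214565942
{'vertical_fov': 65.70646984690485, 'cx': 320.8695373708312, 'cy': 201.264859013571, 'rvec': array([-2.80659423,  0.1009283 ,  0.01542235]), 'tvec': array([-0.52757878,  0.20932279,  0.4872788 ])}
```

View pics/w1.png

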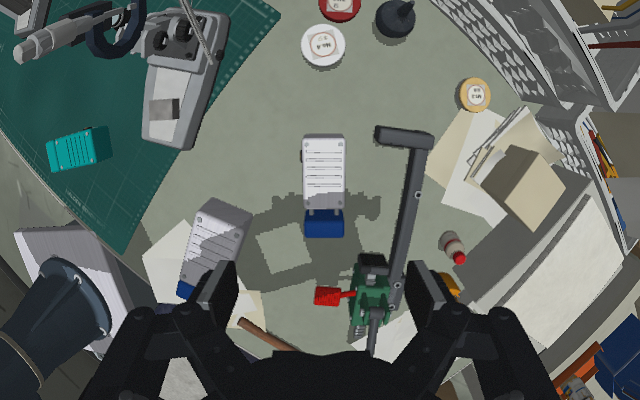

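The wrist view shows the housing block at (323,170) with its cap at (323,222). It also shows the fixed jaw (403,137), the beam from (418,155) to (395,290), the release pad (328,296) and the gearbox (372,290). I'll measure the beam line and block here.

Run:
```python
from h import *
z=np.load("w1.npz"); p,d=z["p"],z["d"]; P=cloud("wrist",d); hsv=cv2.cvtColor(p,cv2.COLOR_RGB2HSV).astype(int)
H,S,V=[hsv[...,i] for i in range(3)]; Z=P[...,2]
def box(u0,v0,u1,v1):
    m=np.zeros((400,640),bool); m[v0:v1,u0:u1]=1; return m
m=box(385,145,440,250)&(V<120)&(abs(Z-.030)<.006)
# beam left edge per row at z=.030
L=[];Rr=[]
for v in range(160,250):
    u=np.where(m[v])[0]
    if len(u)>5: L.append((u[0]-.5,v)); Rr.append((u[-1]+.5,v))
for nm,e in(("front",L),("rear",Rr)):
    w=onz("wrist",e,.030)[:,:2].astype(np.float32)*1000
    f=cv2.fitLine(w,cv2.DIST_HUBER,0,.01,.01).ravel(); print(nm,len(e),f,"ang",np.degrees(np.arctan2(f[1],f[0]))%180)
j=box(360,115,445,160)&(V<120)&(abs(Z-.044)<.006); q=P[j][:,:2].astype(np.float32)*1000; print("jaw",len(q),cv2.minAreaRect(q))
t=box(290,120,360,205)&(abs(Z-.046)<.006); q=P[t][:,:2].astype(np.float32)*1000; print("block",len(q),cv2.minAreaRect(q))
t=box(290,200,360,245)&(abs(Z-.046)<.006)&(S>100); q=P[t][:,:2].astype(np.float32)*1000; print("cap",len(q),cv2.minAreaRect(q))
t=box(305,280,345,312)&(S>150)&((H<6)|(H>172))&(Z>.05); q=P[t][:,:2].astype(np.float32)*1000; print("rel",len(q),cv2.minAreaRect(q),np.median(P[t][:,2]))
```

```text
front 90 [1.7295189e-01 9.8493028e-01 6.4720410e+02 1.8055724e+02] ang 80.040504
rear 90 [1.6377434e-01 9.8649782e-01 6.6613879e+02 1.7724571e+02] ang 80.57395
jaw 927 ((647.4573364257812, 266.5445861816406), (21.179689407348633, 68.61380767822266), 79.69519805908203)
block 2921 ((548.9155883789062, 234.63560485839844), (79.82710266113281, 50.22465133666992), 86.68304443359375)
cap 743 ((543.878662109375, 163.05084228515625), (23.403181076049805, 48.321956634521484), 86.0565185546875)
rel 480 ((557.3209838867188, 188.55528259277344), (257.2592468261719, 39.30638122558594), 83.92282104492188) 0.06779868859767149
```

apply_moves(commands=[[0, 3, 120, 0, 0, 0], [0, 3, 236, 0, 0, 0], [0, 3, 236, 0, 0, 0], [0, 3, 236, 0, 0, 0], [0, 3, 236, 0, 0, 0], [0, 3, 236, 0, 0, 0], [0, 3, 236, 0, 0, 0], [0, 3, 236, 0, 0, 0]])

```text
time_s: 2.4
ee_pos: [0.5485, 0.2344, 0.0144]
tool_rot: [[0.071, 0.997, 0.0], [0.997, -0.071, 0.0], [0.0, -0.0, -1.0]]
wrist_force: [0.6, -0.4, -0.4]
finger_gap: 0.998
finger_force: 0.0
```

apply_moves(commands=[[0, 0, 0, 0, 0, 0], [0, 0, 0, 0, 0, 0], [0, 0, 0, 0, 0, 0], [0, 0, 0, 0, 0, 0], [0, 0, 0, 0, 0, 0], [0, 0, 0, 0, 0, 0], [0, 0, 0, 0, 0, 0], [0, 0, 0, 0, 0, 0]], grip=40)

```text
time_s: 3.07
ee_pos: [0.5496, 0.2339, 0.0169]
tool_rot: [[0.073, 0.997, 0.004], [0.997, -0.073, 0.001], [0.002, 0.003, -1.0]]
wrist_force: [-1.6, 1.7, 7.8]
finger_gap: 0.576
finger_force: 64.8
```

apply_moves(commands=[[0, 0, -2, 0, 0, 0], [-5, 14, -2, 0, 0, 1.5], [-10, 28, -2, 0, 0, 3], [-16, 42, -2, 0, 0, 4.5], [-21, 54, -2, 0, 0, 5.5], [-21, 54, -2, 0, 0, 5.5], [-21, 54, 0, 0, 0, 5.5], [-21, 54, 0, 0, 0, 5.5]])

```text
time_s: 3.73
ee_pos: [0.6047, 0.2073, 0.017]
tool_rot: [[0.168, 0.986, 0.008], [0.986, -0.168, -0.001], [0.001, 0.008, -1.0]]
wrist_force: [3.0, -5.0, 9.9]
finger_gap: 0.575
finger_force: 64.9
```

apply_moves(commands=[[0, 0, 0, 0, 0, 0], [0, 0, 0, 0, 0, 0], [0, 0, 0, 0, 0, 0], [0, 0, 0, 0, 0, 0]], grip=66)

```text
time_s: 4.07
ee_pos: [0.6, 0.2085, 0.0135]
tool_rot: [[0.167, 0.986, -0.001], [0.986, -0.167, -0.0], [-0.0, -0.001, -1.0]]
wrist_force: [-0.4, 0.7, 0.7]
finger_gap: 0.769
finger_force: 0.0
```

Run:
```python
from h import *
for n in ("scene",):
    p,d=vision.grab_frame(n); c=p[160:310,280:460]; cv2.imwrite("pics/c2.png",cv2.resize(c[:,:,::-1],None,fx=4,fy=4,interpolation=cv2.INTER_CUBIC))
```

```text
(no output)
```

View pics/c2.png

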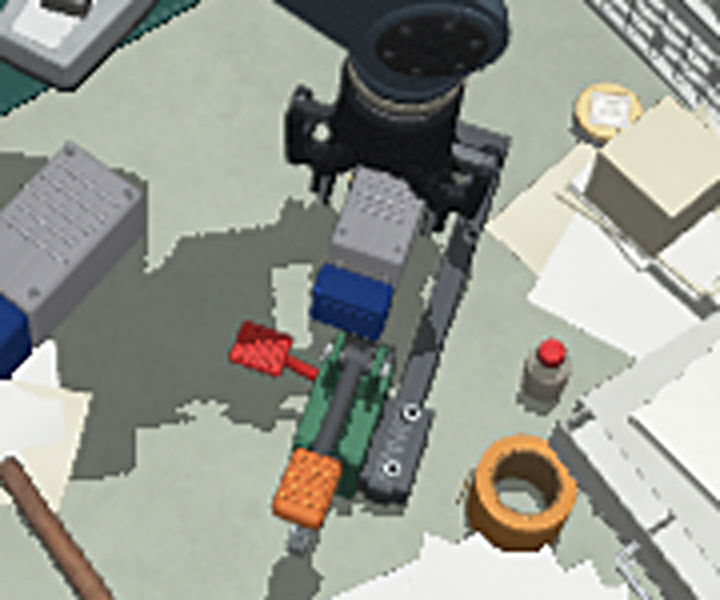

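apply_moves(commands=[[0, 0, -40, 0, 0, 0], [0, 0, -80, 0, 0, 0], [0, -10, -80, 0, 0, -7], [0, -30, -80, 0, 0, -14], [-2, -48, -80, 0, 0, -21], [-2, -48, -80, 0, 0, -28], [-2, -48, -80, 0, 0, -35], [-2, -48, -80, 0, 0, -42], [-2, -48, -80, 0, 0, -49], [-2, -48, -80, 0, 0, -56]], grip=50)

```text
time_s: 4.95
ee_pos: [0.5526, 0.2146, 0.0935]
tool_rot: [[-0.728, 0.686, -0.001], [0.686, 0.728, -0.0], [0.001, -0.001, -1.0]]
wrist_force: [-0.5, 0.4, -0.1]
finger_gap: 0.586
finger_force: 0.0
```

apply_moves(commands=[[0, 0, 0, 0, 0, -7], [0, 0, 0, 0, 0, -14], [0, 0, 0, 0, 0, -21], [0, 0, 0, 0, 0, -28], [0, 0, 0, 0, 0, -34], [0, 0, 40, 0, 0, -34], [0, 0, 79, 0, 0, -34], [0, 0, 79, 0, 0, -34], [0, 0, 79, 0, 0, -34]])

```text
time_s: 5.7
ee_pos: [0.5503, 0.2141, 0.0122]
tool_rot: [[-0.986, 0.168, -0.008], [0.168, 0.986, -0.001], [0.007, -0.003, -1.0]]
wrist_force: [-0.1, -0.1, 0.6]
finger_gap: 0.586
finger_force: 0.0
```

apply_moves(commands=[[-8, 0, 0, 0, 0, 0], [-14, 0, 0, 0, 0, 0], [-19, 0, 0, 0, 0, 0], [-23, 0, 0, 0, 0, 0], [-27, 0, 0, 0, 0, 0], [-31, 0, 0, 0, 0, 0], [-34, 0, 0, 0, 0, 0], [-36, 0, 0, 0, 0, 0], [-36, 0, 0, 0, 0, 0]])

```text
time_s: 6.45
ee_pos: [0.5892, 0.2083, 0.015]
tool_rot: [[-0.986, 0.168, 0.001], [0.168, 0.986, -0.0], [-0.001, 0.0, -1.0]]
wrist_force: [-2.7, 0.2, 1.5]
finger_gap: 0.586
finger_force: 1.2
```

apply_moves(commands=[[-1, 0, 0, 0, 0, 0], [-2, 0, 0, 0, 0, 0], [-3, 0, 0, 0, 0, 0], [-3, 0, 0, 0, 0, 0]])

```text
time_s: 6.78
ee_pos: [0.5905, 0.2081, 0.0147]
tool_rot: [[-0.986, 0.169, -0.002], [0.169, 0.986, 0.0], [0.002, -0.0, -1.0]]
wrist_force: [-5.2, 2.3, 3.8]
finger_gap: 0.587
finger_force: 2.8
```

apply_moves(commands=[[-1, 0, 0, 0, 0, 0], [-2, 0, 0, 0, 0, 0], [-2, 0, 0, 0, 0, 0], [-2, 0, 0, 0, 0, 0]])

```text
time_s: 7.12
ee_pos: [0.5906, 0.2081, 0.0146]
tool_rot: [[-0.986, 0.169, -0.006], [0.169, 0.986, 0.0], [0.006, -0.001, -1.0]]
wrist_force: [-7.9, 3.0, 5.9]
finger_gap: 0.588
finger_force: 4.3
```

apply_moves(commands=[[15, 0, 0, 0, 0, 0], [25, 0, 0, 0, 0, 0], [25, 0, -40, 0, 0, 0], [25, 0, -80, 0, 0, 0], [25, 0, -120, 0, 0, 0], [15, 0, -160, 0, 0, 0], [0, -30, -180, 0, 0, 0], [0, -30, -180, 0, 0, 0], [0, -30, -180, 0, 0, 0]], grip=50)

```text
time_s: 7.87
ee_pos: [0.5911, 0.1768, 0.1969]
tool_rot: [[-0.985, 0.17, 0.007], [0.17, 0.985, 0.0], [-0.007, 0.001, -1.0]]
wrist_force: [-0.8, 0.3, -1.0]
finger_gap: 0.59
finger_force: 0.0
```

Run:
```python
from h import *
s=monitor.get_state(); print(s["ee_pos"],s["wrist_force"])
p,d=vision.grab_frame("wrist"); cv2.imwrite("pics/w3.png",p[:,:,::-1]); np.savez("w3",p=p,d=d)
P=cloud("wrist",d); hsv=cv2.cvtColor(p,cv2.COLOR_RGB2HSV).astype(int)
O=np.array([603.2,83.8]); A=np.array([[.9857,-.1685],[.1685,.9857]])
Q=(P[...,:2]*1000-O)@A.T; X,Y=Q[...,0],Q[...,1]; Z=P[...,2]
def rep(n,m): q=Q[m].astype(np.float32); print(n,len(q),cv2.minAreaRect(q) if len(q) else "")
H,S,V=[hsv[...,i] for i in range(3)]
reg=(X>-60)&(X<60)
rep("blk",reg&(abs(Z-.046)<.006)&(Y>60)&(Y<172)&(S<60)&(X<30))
rep("cap",reg&(abs(Z-.046)<.006)&(H>100)&(H<130)&(S>120)&(Y>20))
rep("jaw",reg&(abs(Z-.044)<.006)&(Y>173)&(V<120))
```

```text
[0.59114283 0.17676052 0.19693849] [-0.75724672  0.32104253 -1.04457557]
blk 3628 ((-1.2605419158935547, 118.06334686279297), (85.57030487060547, 48.69301986694336), 89.6615982055664)
cap 998 ((-1.4736957550048828, 48.03887176513672), (23.75770378112793, 49.1955451965332), 88.54020690917969)
jaw 1951 ((7.664283752441406, 349.09197998046875), (103.78764343261719, 345.7682189941406), 6.914921760559082)
```

View pics/w3.png

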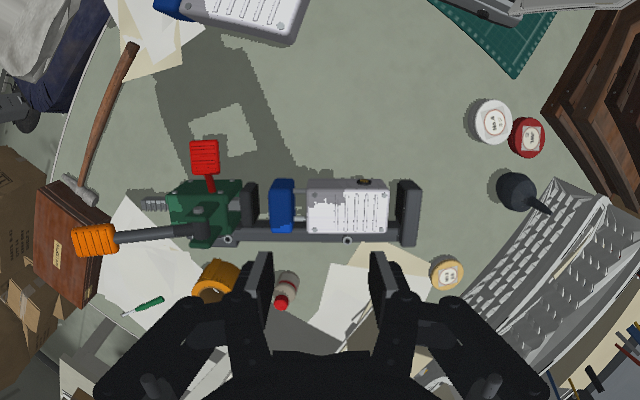

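The housing stands in the mouth, its rear face against the beam and yaw within 0.4° (block at (347,208), cap at (281,205)). Next is the pump pad.

apply_moves(commands=[[-28, -40, 0, 0, 0, 0], [-28, -80, 0, 0, 0, 0], [-28, -120, 0, 0, 0, 0], [-28, -160, 0, 0, 0, 0], [-28, -200, 0, 0, 0, 0], [-28, -211, 35, 0, 0, 0], [-28, -211, 40, 0, 0, 0], [-28, -211, 40, 0, 0, 0], [-28, -211, 40, 0, 0, 0]], grip=0)

```text
time_s: 8.67
ee_pos: [0.58, -0.0333, 0.1536]
tool_rot: [[-0.986, 0.167, -0.003], [0.167, 0.986, 0.001], [0.003, 0.001, -1.0]]
wrist_force: [0.6, -0.7, 0.5]
finger_gap: 0.003
finger_force: 0.0
```

apply_moves(commands=[[0, 0, 8, 0, 0, 0], [0, 0, 16, 0, 0, 0], [0, 0, 24, 0, 0, 0], [0, 0, 32, 0, 0, 0], [0, 0, 40, 0, 0, 0], [0, 0, 40, 0, 0, 0]])

```text
time_s: 9.17
ee_pos: [0.5806, -0.0344, 0.1135]
tool_rot: [[-0.986, 0.168, -0.001], [0.168, 0.986, 0.0], [0.001, 0.0, -1.0]]
wrist_force: [0.5, -0.2, 2.8]
finger_gap: -0.001
finger_force: 1.4
```

apply_moves(commands=[[0, 0, 12, 0, 0, 0], [0, 0, 24, 0, 0, 0], [0, 0, 36, 0, 0, 0], [0, 0, 46, 0, 0, 0], [0, 0, 52, 0, 0, 0], [0, 0, 52, 0, 0, 0]])

```text
time_s: 9.67
ee_pos: [0.5816, -0.0343, 0.0652]
tool_rot: [[-0.986, 0.168, 0.002], [0.168, 0.986, 0.001], [-0.002, 0.001, -1.0]]
wrist_force: [-2.1, 2.5, 14.1]
finger_gap: 0.001
finger_force: 6.4
```

apply_moves(commands=[[0, 0, -25, 0, 0, 0], [0, 0, -55, 0, 0, 0], [0, 0, -85, 0, 0, 0], [0, 0, -85, 0, 0, 0], [0, 0, -85, 0, 0, 0], [0, 0, -55, 0, 0, 0], [0, 0, -35, 0, 0, 0], [0, 0, -15, 0, 0, 0], [0, 0, -2, 0, 0, 0], [0, 0, -2, 0, 0, 0]])

```text
time_s: 10.5
ee_pos: [0.5814, -0.0346, 0.0652]
tool_rot: [[-0.986, 0.169, 0.001], [0.169, 0.986, 0.0], [-0.001, 0.001, -1.0]]
wrist_force: [0.0, 1.4, 10.5]
finger_gap: -0.0
finger_force: 4.6
```

```bash
cat > j.py <<'E'
from h import *
import sys
p,d=vision.grab_frame("scene"); n=sys.argv[1]; np.savez(n,p=p,d=d)
c=p[150:310,300:440]; cv2.imwrite(f"pics/{n}.png",cv2.resize(c[:,:,::-1],None,fx=3.6,fy=3.6,interpolation=cv2.INTER_CUBIC))
P=cloud("scene",d); hsv=cv2.cvtColor(p,cv2.COLOR_RGB2HSV).astype(int); H,S,V=[hsv[...,i] for i in range(3)]
Q=(P[...,:2]*1000-[603.2,83.8])@np.array([[.9857,-.1685],[.1685,.9857]]).T; X,Y,Z=Q[...,0],Q[...,1],P[...,2]
reg=(abs(X)<45)
for k,m in (("blk",reg&(abs(Z-.046)<.006)&(Y>60)&(Y<172)&(S<60)&(X<28)&(V>120)),("cap",reg&(abs(Z-.046)<.006)&(H>100)&(H<130)&(S>120)&(Y>20)),
  ("jaw",(abs(X)<18)&(abs(Z-.042)<.006)&(Y>5)&(Y<85)&(V<110)&(S<100))):
    q=Q[m].astype(np.float32); print(k,len(q),cv2.minAreaRect(q) if len(q)>3 else "", np.percentile(q[:,1],[3,97]) if len(q)>3 else "")
m=(H>=6)&(H<18)&(S>150)&(abs(X)<30)&(Y<-80)&(Z>.04)
print("pad",m.sum(),Q[m].mean(0) if m.any() else "",Z[m].mean() if m.any() else "")
E
python3 j.py s4
```

```text
blk 193 ((1.9017486572265625, 147.5927734375), (47.51304626464844, 48.90591812133789), 89.84932708740234) [130.76705261 170.03740051]
cap 0  
jaw 0  
pad 75 [  11.38376399 -184.07525008] 0.05777325169961542
```

apply_moves(commands=[[0, 0, -25, 0, 0, 0], [0, 0, -55, 0, 0, 0], [0, 0, -85, 0, 0, 0], [0, 0, -85, 0, 0, 0], [0, 0, -85, 0, 0, 0], [0, 0, -55, 0, 0, 0], [0, 0, -35, 0, 0, 0], [0, 0, -15, 0, 0, 0], [0, 0, 0, 0, 0, 0], [0, 0, 0, 0, 0, 0]])

```text
time_s: 11.38
ee_pos: [0.581, -0.0347, 0.0649]
tool_rot: [[-0.986, 0.168, -0.0], [0.168, 0.986, 0.0], [0.0, 0.0, -1.0]]
wrist_force: [-1.5, -0.5, 14.5]
finger_gap: -0.0
finger_force: 6.5
```

apply_moves(commands=[[0, 0, -25, 0, 0, 0], [0, 0, -55, 0, 0, 0], [0, 0, -85, 0, 0, 0], [0, 0, -85, 0, 0, 0], [0, 0, -85, 0, 0, 0], [0, 0, -60, 0, 0, 0], [0, 0, -50, 0, 0, 0], [0, 0, -42, 0, 0, 0], [0, 0, -38, 0, 0, 0]])

```text
time_s: 12.13
ee_pos: [0.5786, -0.0357, 0.1006]
tool_rot: [[-0.986, 0.167, -0.006], [0.167, 0.986, -0.001], [0.006, -0.002, -1.0]]
wrist_force: [-3.0, -4.4, 10.9]
finger_gap: -0.001
finger_force: 4.9
```

apply_moves(commands=[[0, 0, 3, 0, 0, 0], [0, 0, 6, 0, 0, 0], [0, 0, 9, 0, 0, 0], [0, 0, 9, 0, 0, 0]])

```text
time_s: 12.47
ee_pos: [0.5786, -0.0358, 0.0928]
tool_rot: [[-0.986, 0.167, -0.005], [0.167, 0.986, -0.001], [0.005, -0.002, -1.0]]
wrist_force: [-2.7, -4.3, 11.4]
finger_gap: -0.001
finger_force: 6.1
```

apply_moves(commands=[[0, 0, 3, 0, 0, 0], [0, 0, 6, 0, 0, 0], [0, 0, 6, 0, 0, 0]])

```text
time_s: 12.72
ee_pos: [0.5787, -0.0358, 0.0882]
tool_rot: [[-0.986, 0.167, -0.005], [0.167, 0.986, -0.001], [0.005, -0.002, -1.0]]
wrist_force: [-6.1, -4.5, 21.5]
finger_gap: 0.001
finger_force: 10.8
```

```bash
python3 j.py s5
python3 - <<'E'
from h import *
print(monitor.get_state()["wrist_force"])
p,d=vision.grab_frame("side"); c=p[160:270,300:460]; cv2.imwrite("pics/s5side.png",cv2.resize(c[:,:,::-1],None,fx=4,fy=4,interpolation=cv2.INTER_CUBIC))
a=cv2.imread("pics/s5side.png"); b=cv2.imread("pics/s5.png"); b=b[:440,:]; print(a.shape,b.shape)
h=cv2.resize(b,(int(b.shape[1]*.31),int(b.shape[0]*.31)))
E
```

```text
blk 100 ((9.357967376708984, 165.84356689453125), (26.663249969482422, 55.81656265258789), 57.19691467285156) [144.73031296 171.46431213]
cap 0  
jaw 0  
pad 102 [  10.24971921 -170.64628709] 0.07491557780959453
[-6.01589041 -4.47750367 20.57125459]
(440, 640, 3) (440, 504, 3)
```

View pics/s5side.png

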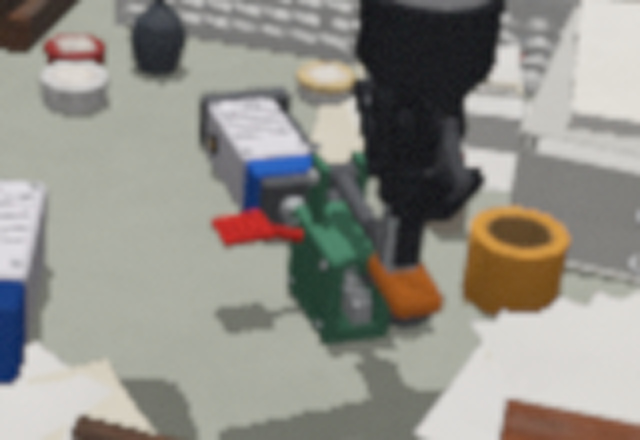

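apply_moves(commands=[[0, 0, -40, 0, 0, 0], [0, 0, -80, 0, 0, 0], [0, 0, -110, 0, 0, 0], [30, 30, -110, 0, 0, 0], [60, 60, -110, 0, 0, 0], [60, 102, -110, 0, 0, 0], [60, 102, -110, 0, 0, 0], [60, 102, -110, 0, 0, 0], [60, 102, -110, 0, 0, 0]])

```text
time_s: 13.57
ee_pos: [0.538, 0.076, 0.1963]
tool_rot: [[-0.986, 0.167, -0.003], [0.167, 0.986, -0.0], [0.003, -0.001, -1.0]]
wrist_force: [0.5, 0.2, 0.1]
finger_gap: -0.004
finger_force: 0.0
```

Run:
```python
from h import *
s=monitor.get_state(); print(s["ee_pos"],s["wrist_force"])
p,d=vision.grab_frame("wrist"); cv2.imwrite("pics/w6.png",p[:,:,::-1]); np.savez("w6",p=p,d=d)
P=cloud("wrist",d); hsv=cv2.cvtColor(p,cv2.COLOR_RGB2HSV).astype(int); H,S,V=[hsv[...,i] for i in range(3)]
Q=(P[...,:2]*1000-[603.2,83.8])@np.array([[.9857,-.1685],[.1685,.9857]]).T; X,Y,Z=Q[...,0],Q[...,1],P[...,2]
for k,m in (("blk",(abs(Z-.046)<.006)&(Y>60)&(Y<176)&(S<60)&(abs(X)<29)&(V>120)),("cap",(abs(X)<40)&(abs(Z-.046)<.006)&(H>100)&(H<130)&(S>120)&(Y>20)),
 ("rel",((H<6)|(H>172))&(S>150)&(X<-40)&(X>-90)&(abs(Y+20)<25)&(Z>.05))):
    q=Q[m].astype(np.float32); print(k,len(q),cv2.minAreaRect(q),np.percentile(q[:,1],[1,99]),np.median(Z[m]))
```

```text
[0.53796906 0.07601562 0.19634204] [0.4945165  0.24107282 0.09092649]
blk 2500 ((2.8283767700195312, 132.31405639648438), (85.6240463256836, 48.78638458251953), 88.94261169433594) [ 90.59636375 172.98546783] 0.04595076460664893
cap 845 ((2.26275634765625, 77.14891815185547), (24.000749588012695, 49.377349853515625), 88.72390747070312) [65.7816568  88.40608795] 0.045585587446157816
rel 1073 ((-58.99533462524414, -21.225688934326172), (28.87059211730957, 37.311912536621094), 89.3564682006836) [-34.68242874  -7.42718088] 0.06329187438749295
```

View pics/w6.png

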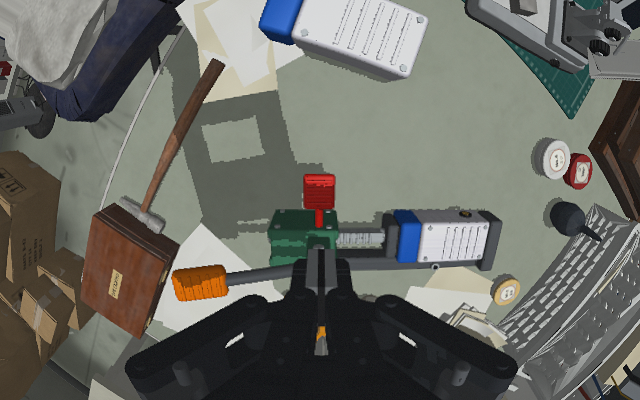

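The cap is seated: block centre to cap centre is 55.2 mm against 55 when closed, and the handle had gone stiff at 21 N. Now I'll press the release lever.

apply_moves(commands=[[0, 0, 40, 0, 0, 0], [0, 0, 80, 0, 0, 0], [0, 0, 115, 0, 0, 0], [0, 0, 124, 0, 0, 0], [0, 0, 130, 0, 0, 0], [0, 0, 135, 0, 0, 0], [0, 0, 139, 0, 0, 0], [0, 0, 142, 0, 0, 0], [0, 0, 142, 0, 0, 0]])

```text
time_s: 14.37
ee_pos: [0.5383, 0.0757, 0.0567]
tool_rot: [[-0.986, 0.168, -0.0], [0.168, 0.986, -0.0], [0.0, -0.0, -1.0]]
wrist_force: [-3.5, -1.4, 3.5]
finger_gap: -0.0
finger_force: 1.9
```

apply_moves(commands=[[0, 0, 1, 0, 0, 0], [0, 0, 2, 0, 0, 0], [0, 0, 3, 0, 0, 0], [0, 0, 4, 0, 0, 0], [0, 0, 4, 0, 0, 0]])

```text
time_s: 14.78
ee_pos: [0.538, 0.0758, 0.0542]
tool_rot: [[-0.986, 0.167, -0.0], [0.167, 0.986, -0.0], [0.0, -0.001, -1.0]]
wrist_force: [-8.5, -2.2, 18.4]
finger_gap: -0.0
finger_force: 9.5
```

End stop reached (18 N). I'll hold here for about 2 s and check the jaw.

apply_moves(commands=[[0, 0, 0, 0, 0, 0], [0, 0, 0, 0, 0, 0], [0, 0, 0, 0, 0, 0], [0, 0, 0, 0, 0, 0], [0, 0, 0, 0, 0, 0], [0, 0, 0, 0, 0, 0], [0, 0, 0, 0, 0, 0], [0, 0, 0, 0, 0, 0], [0, 0, 0, 0, 0, 0], [0, 0, 0, 0, 0, 0]])

```text
time_s: 15.62
ee_pos: [0.538, 0.0759, 0.0542]
tool_rot: [[-0.986, 0.167, -0.0], [0.167, 0.986, -0.0], [0.0, -0.0, -1.0]]
wrist_force: [-5.8, -2.1, 17.4]
finger_gap: 0.002
finger_force: 9.5
```

apply_moves(commands=[[0, 0, 0, 0, 0, 0], [0, 0, 0, 0, 0, 0], [0, 0, 0, 0, 0, 0], [0, 0, 0, 0, 0, 0], [0, 0, 0, 0, 0, 0], [0, 0, 0, 0, 0, 0], [0, 0, 0, 0, 0, 0], [0, 0, 0, 0, 0, 0], [0, 0, 0, 0, 0, 0], [0, 0, 0, 0, 0, 0]])

```text
time_s: 16.45
ee_pos: [0.538, 0.0759, 0.0542]
tool_rot: [[-0.986, 0.167, -0.0], [0.167, 0.986, -0.0], [0.0, -0.0, -1.0]]
wrist_force: [-6.8, -1.6, 17.5]
finger_gap: 0.003
finger_force: 9.5
```

apply_moves(commands=[[0, 0, -10, 0, 0, 0], [0, 0, -30, 0, 0, 0], [0, 0, -70, 0, 0, 0], [0, 0, -110, 0, 0, 0], [0, 0, -142, 0, 0, 0], [0, 0, -142, 0, 0, 0], [0, 0, -142, 0, 0, 0], [0, 0, -142, 0, 0, 0]])

```text
time_s: 17.12
ee_pos: [0.5392, 0.0761, 0.1941]
tool_rot: [[-0.986, 0.168, 0.002], [0.168, 0.986, 0.0], [-0.002, 0.001, -1.0]]
wrist_force: [-0.6, -0.0, 0.2]
finger_gap: -0.001
finger_force: 0.0
```

Run:
```python
from h import *
s=monitor.get_state(); print(s["ee_pos"],s["wrist_force"])
p,d=vision.grab_frame("wrist"); cv2.imwrite("pics/w7.png",p[:,:,::-1])
P=cloud("wrist",d); hsv=cv2.cvtColor(p,cv2.COLOR_RGB2HSV).astype(int); H,S,V=[hsv[...,i] for i in range(3)]
Q=(P[...,:2]*1000-[603.2,83.8])@np.array([[.9857,-.1685],[.1685,.9857]]).T; X,Y,Z=Q[...,0],Q[...,1],P[...,2]
for k,m in (("blk",(abs(Z-.046)<.006)&(Y>60)&(Y<176)&(S<60)&(abs(X)<29)&(V>120)),("cap",(abs(X)<40)&(abs(Z-.046)<.006)&(H>100)&(H<130)&(S>120)&(Y>20)),
 ("movjaw",(abs(X)<18)&(abs(Z-.042)<.005)&(Y>1)&(Y<64)&(V<120))):
    q=Q[m].astype(np.float32); print(k,len(q),cv2.minAreaRect(q) if len(q) else "")
```

```text
[0.53923814 0.07608448 0.19408653] [-0.63438916 -0.02615608  0.20053313]
blk 2554 ((1.1624279022216797, 132.6320343017578), (85.19377136230469, 49.08127212524414), 89.04741668701172)
cap 833 ((0.5450496673583984, 77.87993621826172), (24.363826751708984, 48.02134323120117), 89.83595275878906)
movjaw 390 ((-0.35100746154785156, 34.412742614746094), (58.743221282958984, 35.000457763671875), 89.91886138916016)
```

View pics/w7.png

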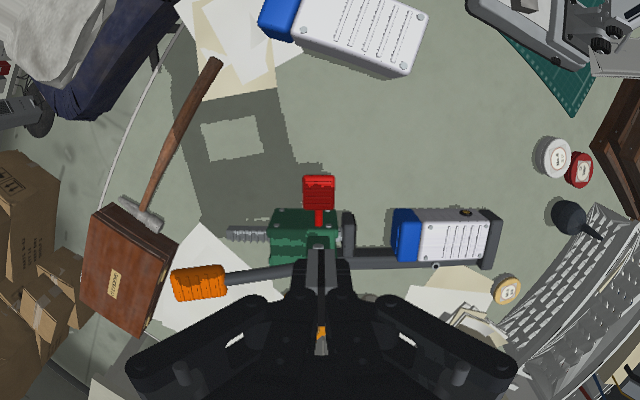

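The jaw is fully back at (348,235) with the rod out at (247,232). The closed housing stands at (445,235), the cap is flush, and the robot is touching nothing.

```bash
python3 -c "
from bench import order; print(order.job_done())"
```

```text
the job is handed in; nothing more can be done
None
```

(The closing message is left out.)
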